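# Third hand at the bench vise: hold a wooden jaw cheek for screwing

## Task

Stand the loose wooden jaw cheek in the bare seat of the vise's fixed jaw, the way its twin already sits on the sliding jaw: bottom edge down on the ledge, plain back flat against the jaw, grooved face to the gap, centred across the jaw. I will drive the screws from behind, so bring it up without ramming it, press it against the jaw with a steady push of about 10 N, keep that up for a couple of seconds, and finish while you are still holding and pressing it. Leave the other things on the bench where they are.

Things in the scene. Friction and masses are not known exactly. Their poses are not given: they have to be found in the camera images.
- cheek: the loose cheek: a beech board 120 mm long (its y), 65 mm high (its z), 22 mm thick (its x), about 0.1 kg, standing on its long edge on the bench. Origin: centre of its underside. The plain back is the +x face (x = +11 mm); the grooved front is the -x face (x = -11 mm), with two upright V-grooves 14 mm wide and 8 mm deep at y = -36 and +36 mm, so the middle 58 mm of the front is plain for gripping
- cheek_back (a point): point on the cheek's plain back face, 19 mm above its underside, mid-length; axes as the cheek's
- cheek_front (a point): point on the cheek's grooved front face, 19 mm above its underside, mid-length; axes as the cheek's
- fixed_jaw: upright seat of the fixed jaw, grey casting 50 x 100 x 38 mm (x, y, z), rigid. Origin: bottom middle of its flat seat face, level with the ledge, 100 mm above the bench. The seat face is the plane x = 0 and looks to the gap (-x); the smooth oily ledge, top at z = 0, stands out 12 mm from it. A well fitted cheek has the same axes and its origin at x = -11, y = 0, z = 0 mm
- vise: the whole grey steel bench vise, bolted to the bench; origin on the bench under the middle of its round base (radius 66 mm, three bolt lugs to 97 mm); the fixed jaw's seat face is at x = -15 mm, the anvil reaches back to x = +98 mm, the sliding jaw and its cross-bar handle lie towards -x. Axes parallel to the fixed jaw's
- slide (a joint): opening of the sliding jaw in m: the gap that would be left between its cheek and a cheek fitted on the fixed jaw. The bare gap, from the sliding jaw's cheek to the fixed seat face, is this + 0.022. The screw holds it: it does not move when pushed
- sliding_cheek_top (a point): top edge of the twin cheek fitted on the sliding jaw, mid-length, on its grooved face; 165 mm above the bench
- plug_block: bystander: pine block 50 x 130 x 28 mm with three white spark plugs standing in it, 78 mm tall in all; origin at the centre of its underside
- socket: bystander: chrome spark plug socket standing upright, 25 mm across, 64 mm tall; origin at the centre of its underside
- feeler_gauge: bystander: red plastic feeler gauge with steel leaves, 100 x 16 x 12 mm, lying along its x; origin at the centre of its underside
- filter_cover: bystander: dented aluminium air filter cover, 104 x 140 x 40 mm (x, y, z), lying flat; origin at the centre of its underside
- jaw_top (a point): middle of the top edge of the seat face, 138 mm above the bench, axes as the fixed jaw's; a fitted cheek stands 27 mm above it, and the jaw's flat top reaches 50 mm back from it at that height
Things that resemble listed ones, but are neither listed nor needed, are in the scene too. Of the things that look like the cheek, take the one that is nearest to the robot's base at the start.

How it is judged:
On the way, in this order (a step that is already met when the one before it is completed fails the run):
1. the cheek is lifted clear of the bench in the gripper (height (world z) of cheek above 0.03 m and contact force between the fingers and cheek above 2 N), for 0.2 s.
2. the cheek sits in the seat of the fixed jaw and is pressed on it with 5 to 18 N for one second (contact force between cheek and fixed_jaw between 5 and 18 N and contact force between the fingers and cheek above 2 N and x of cheek_back in the frame of fixed_jaw between -0.003 and 0.003 m and x of cheek_front in the frame of fixed_jaw below -0.015 m and angle between the x axis of cheek and the x axis of fixed_jaw, either way round below 0.06 rad and angle between cheek's own z axis and vertical below 0.06 rad and z of cheek in the frame of fixed_jaw between -0.004 and 0.004 m and y of cheek in the frame of fixed_jaw between -0.007 and 0.007 m), for 1 s.
At the end, for the whole second after the job is handed in: Still gripped and still, cheek presses the fixed jaw with 5 to 18 N: plain back within 3 mm of the seat face, parallel and upright to 0.06 rad, underside within 4 mm of the ledge, centred to 7 mm (all of step 2 and linear speed of cheek below 0.01 m/s); the arm keeps its last pose, push and grip.
It fails at once if the cheek is rammed against the jaw (over 40 N) (contact force between cheek and fixed_jaw above 40 N).
It fails at once if a bystander is moved more than 15 mm (distance of any of plug_block, socket, feeler_gauge, filter_cover from where it was at the start of the episode above 0.015 m).
It also fails if it takes over 51 s, if anything falls off the work surface, if the arm or the gripper's body presses on something with over 40 N, if the wrist force passes 120 N, or if a joint passes its speed limit or range.

## Robot

A 6-joint arm with a two-finger parallel gripper is mounted at the origin on the work surface. World frame = base frame: x ahead of the robot, y to its left, z up, the work surface at z = 0. Lengths are in m, angles in rad, forces in N, time in s.
With the tool pointing down it reaches from about 0.35 to 0.775 m from the base axis. Payload 5.5 kg.
Tool frame: the origin (TCP) lies at the very end of the fingers, on their centre line; the grasp point (between the pads) lies 19 mm behind it (grasp_offset is the distance from the TCP to the grasp point, in m); z points along the fingers, y is the line along which they close (so a half turn about z gives the same grasp; the last joint's range is limited). The gripper opens to 85 mm and grips with 20 to 120 N. Pads are 22 mm wide; open, the fingers measure 114 mm over their backs; the gripper's body (76 mm by 85 mm) begins 54 mm behind the grasp point. The pads swing forward as they close: fully open they stand 13 mm farther back than shut.
Start: joints at [1.071, 0.313, 0.046, 1.304, 0, 1.431], TCP at [0.202, 0.538, 0.231] pointing down, gripper open.
Joint ranges: [-2.76, 2.76], [-0.86, 1.69], [-1.03, 1.26], [-2.2, 2.34], [-1.47, 1.5], [-3.14, 3.14]. Speed limits (rad/s): [2.57, 2.57, 3.14, 3.14, 3.14, 3.14].

## Interface

Orientations are given as a rotation vector (axis times angle).
In Python, from plant import read_state, get_image, camera_params, job_done, recognise, grasp_offset gives the robot as it stands.
- The arm moves only by the tool servo_tool, never from a script. Its argument "increments" is a list of rows, each a list of 7 numbers: the turn, a rotation vector about the tool's x, y, z each as a share of 1.5 rad, from -1 to 1, then the shift along the tool's x, y, z each as a share of 0.75 m, from -1 to 1, then the opening, from 0 (shut) to 1 (fully open). In form: [[ax, ay, az, x, y, z, gripper], ...]. A call has 1 to 12 rows; each row shifts and turns the commanded pose from where the row before left it, along the tool's axes as they then stand; what a row does not reach is not made up. A row lasts 1/8 s, in which the tool goes at most 62.5 mm and 10.7 degrees, less where a joint would pass 70% of its speed; a pose out of reach is approached as far as the arm can. A call with a number of a shift or a turn outside -1 to 1 is refused whole. A call with a gripper value outside its range is refused whole. The fingers move at their own pace and stop on an object; "grip_force" is the grip in N (left out, the last holds). Time passes only in rows, so rows that do not move let the fingers close. It gives the time, the measured TCP pose, the force, the opening and the grip force at its end, in the units of the state.
- read_state(): the state, without advancing time (a new reading comes with each control period).
- get_image(name): name is "scene" or "top" or "wrist"; returns (picture, depth): 400x640x3 uint8, red, green, blue; 400x640 float32, m along the optical axis (not along the pixel's ray), 0 where there is no reading.
- camera_params(name): a dict with "camera_matrix" (3x3 intrinsics, pixels), "cam_to_world" (4x4, takes a point from camera to world coordinates). Camera axes: x right, y down, z forward; pixel columns grow to the right and rows downward; lengths in m; the calibration is good to about 2 mm. A picture is of the moment at which its call begins: read the wrist's pose just before it. camera_params takes no time and is no camera call; for the wrist camera it gives the pose at the moment of the call.
- job_done(): hands the job in; it is judged then, once.
Trained networks look in the newest picture that a camera, given by its name, has taken for a name from the list of things; names that differ only in an ending like _2 or _b are one class to them, and where a whole thing is asked for, a point or a joint stands for the part that bears it (a point fixed in the world has none). Each returns a list of dicts, best first, with "confidence" (0 to 1); they miss things now and then, are a little off and sometimes report something else, mostly with a low value. They report only what shows in the picture. A call takes as long as a camera call. They do not tell look-alikes from the thing itself.
- recognise(camera, name): "uv" ([column, row] in pixels, amid what is visible of it).
The state is a dict: "time_s": time; "joint_positions": joint angles; "dq": joint speeds; "tau": joint torques, N m; "position": TCP position; "eef_rot": TCP orientation; "force": force on the tool from outside, world axes, zero at the start; "torque": the same for the moment, N m; "finger_gap": opening from 0.0 (shut) to 1.0 (fully open); "grasp_force": force on a finger pad.
Only numpy, scipy, OpenCV 4.12 (cv2) and the standard library are available. Lean on these libraries where they do the work, as an engineer would, in place of code of your own. Each camera call takes 0.05 s, during which the arm holds its last target. There are 200 camera calls.

## Working session

There is one attempt and no reset: what is moved stays moved. The work goes in short steps, Python scripts to look and compute and a tool call to move; the robot and the scene stay as the last step left them, time stands still between calls to the robot, and variables do not carry over. Pictures are saved under pics/ and viewed, at most 10 in all, crops included, and the job is handed in when it is done.

Besides the shell and the picture viewer there is one more tool, called after "Emit:" in YAML: its name, and indented under it one key for each argument. servo_tool: Moves the arm, as the interface text tells. Shift numbers are shares of 0.75 m and turn numbers shares of 1.5 rad, none past 1 either way. Its arguments: {"type":"object","properties":{"increments":{"type":"array","items":{"type":"array","items":{"type":"number","minimum":-1,"maximum":1}}},"grip_force":{"type":"number"}},"required":["increments"]}

```bash
mkdir -p pics; cat > h.py <<'E'
import numpy as np, cv2
from scipy.spatial.transform import Rotation as R
from plant import *
def snap(n,save=None):
    P=camera_params(n); im,d=get_image(n)
    if save: cv2.imwrite('pics/'+save,im[:,:,::-1])
    return im,d,P
def cloud(d,P):
    K=P['camera_matrix'];v,u=np.mgrid[:d.shape[0],:d.shape[1]]
    p=np.stack([(u-K[0,2])/K[0,0]*d,(v-K[1,2])/K[1,1]*d,d,np.ones_like(d)],-1)
    w=(p@np.array(P['cam_to_world']).T)[...,:3]; w[d==0]=np.nan
    return w
E
python3 - <<'E'
from h import *
s=read_state();print(s['time_s'],s['position'],s['eef_rot'],s['force'],grasp_offset)
for c in('top','scene'):
    im,d,P=snap(c,c+'0.png');w=cloud(d,P);np.savez(c+'0',im=im,d=d,w=w)
    print(c,np.round(P['cam_to_world'],3).tolist())
    for n in('cheek','fixed_jaw','vise','sliding_cheek_top','plug_block','socket','feeler_gauge','filter_cover'):
        for r in recognise(c,n):
            u,v=map(int,np.round(r['uv']));print(n,round(r['confidence'],2),u,v,np.round(w[v,u],3))
E
```

```text
0.0 [0.20221565 0.53773426 0.23041726] [-5.62060592e-01 -3.09032628e+00  2.67038835e-03] [-0.64799469 -0.40857383 -0.50328429] 0.0187
top [[-0.084, -0.973, 0.215, 0.239], [-0.996, 0.083, -0.013, 0.0], [-0.006, -0.215, -0.977, 1.266], [0.0, 0.0, 0.0, 1.0]]
cheek 0.95 174 216 [0.495 0.389 0.062]
cheek 0.91 158 269 [0.353 0.432 0.068]
cheek 0.77 223 243 [0.409 0.257 0.064]
fixed_jaw 0.93 341 145 [ 0.631 -0.08   0.143]
vise 0.92 342 175 [ 0.565 -0.079  0.084]
vise 0.67 337 197 [ 0.493 -0.057  0.137]
vise 0.4 339 144 [ 0.636 -0.076  0.139]
sliding_cheek_top 0.6 339 197 [ 0.492 -0.062  0.141]
plug_block 0.84 417 156 [ 0.619 -0.305  0.027]
socket 0.59 431 230 [ 0.396 -0.307  0.063]
feeler_gauge 0.77 464 208 [ 0.459 -0.424  0.008]
feeler_gauge 0.31 419 157 [ 0.614 -0.309  0.033]
filter_cover 0.8 230 163 [0.641 0.235 0.037]
scene [[-0.255, 0.638, -0.727, 1.241], [0.967, 0.161, -0.197, 0.215], [-0.009, -0.753, -0.658, 0.77], [0.0, 0.0, 0.0, 1.0]]
cheek 0.65 479 201 [0.366 0.437 0.052]
cheek 0.61 462 240 [0.541 0.386 0.069]
cheek 0.6 413 206 [0.424 0.265 0.046]
fixed_jaw 0.58 263 220 [ 0.661 -0.069  0.141]
vise 0.63 270 220 [ 0.657 -0.054  0.141]
sliding_cheek_top 0.97 282 186 [ 0.522 -0.071  0.129]
sliding_cheek_top 0.25 410 208 [0.425 0.258 0.039]
plug_block 0.8 188 226 [ 0.63  -0.304  0.031]
socket 0.47 218 175 [ 0.415 -0.319  0.035]
filter_cover 0.91 397 277 [0.664 0.248 0.037]
```

View pics/top0.png

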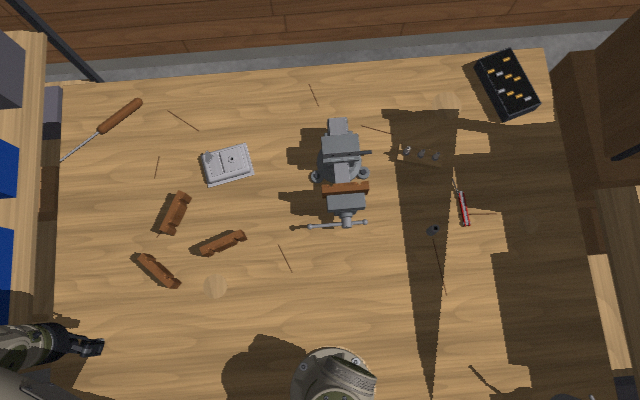

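View pics/scene0.png

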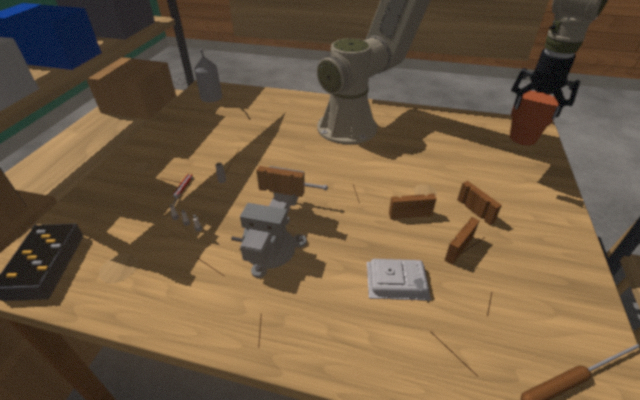

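```bash
python3 - <<'E'
from h import *
for c in('top','scene'):
    w=np.load(c+'0.npz')['w'];z=w[...,2]
    print(c,'bench',np.nanmedian(z[(abs(z)<.02)]))
    for name,(cx,cy),zl,zh,r in(('A',(.41,.257),.05,.08,.075),('B',(.353,.432),.05,.08,.075),('C',(.495,.389),.05,.08,.075),('fixed',(.64,-.08),.13,.15,.09),('slid',(.49,-.06),.155,.18,.08)):
        m=(np.hypot(w[...,0]-cx,w[...,1]-cy)<r)&(z>zl)&(z<zh)
        if m.sum()<8: print(name,m.sum());continue
        p=w[m];(q,s,a)=cv2.minAreaRect(p[:,:2].astype(np.float32)*1000)
        print(name,m.sum(),'z',np.round(np.median(p[:,2]),4),np.round(q,1),np.round(s,1),round(a,1),np.round(p.min(0),3),np.round(p.max(0),3))
E
```

```text
top bench 0.0005081403957741815
A 402 z 0.0653 [412.5 262.5] [ 24.  119.8] 21.2 [0.382 0.204 0.05 ] [0.443 0.321 0.074]
B 424 z 0.0652 [351.5 439.9] [121.2  23.1] 44.8 [0.301 0.391 0.05 ] [0.401 0.489 0.074]
C 425 z 0.0646 [509.  393.6] [ 25.3 120. ] 63.8 [0.452 0.357 0.05 ] [0.567 0.43  0.071]
fixed 705 z 0.138 [637.6 -78.1] [100.1  52.7] 89.9 [ 0.611 -0.128  0.131] [ 0.664 -0.028  0.147]
slid 421 z 0.165 [511.7 -77.5] [118.9  23.5] 89.3 [ 0.5   -0.137  0.156] [ 0.523 -0.018  0.171]
scene bench 0.0022586671195510277
A 443 z 0.0655 [411.8 261.7] [ 27.2 120.3] 20.4 [0.384 0.202 0.05 ] [0.445 0.322 0.071]
B 441 z 0.0655 [350.9 439.5] [121.5  28.3] 44.8 [0.303 0.389 0.05 ] [0.402 0.49  0.07 ]
C 417 z 0.0666 [509.1 393.1] [ 22.6 123.4] 63.4 [0.452 0.357 0.05 ] [0.568 0.429 0.07 ]
fixed 772 z 0.1399 [637.1 -77.4] [54.9 99.6] 0.4 [ 0.61  -0.127  0.13 ] [ 0.665 -0.027  0.143]
slid 408 z 0.1664 [511.8 -78. ] [ 25.6 119.3] 1.0 [ 0.499 -0.138  0.155] [ 0.525 -0.018  0.17 ]
```

```bash
python3 - <<'E'
from h import *
out=[]
for c,(u,v) in(('top',(222,243)),('scene',(413,206))):
    D=np.load(c+'0.npz');w=D['w']
    out.append(cv2.resize(D['im'][v-30:v+30,u-40:u+40,::-1],(400,300),interpolation=cv2.INTER_CUBIC))
    a=np.deg2rad(20.8);ct=np.array([.4122,.2621])
    m=(np.hypot(w[...,0]-ct[0],w[...,1]-ct[1])<.075)&(w[...,2]>.055)
    p=w[m][:,:2]-ct; lx=p@[np.cos(a),np.sin(a)]; ly=p@[-np.sin(a),np.cos(a)]
    print(c)
    for b in range(-60,60,8):
        k=(ly*1000>=b)&(ly*1000<b+8)
        if k.any(): print(b+4,k.sum(),np.round(lx[k].min()*1e3,1),np.round(lx[k].max()*1e3,1))
cv2.imwrite('pics/crop.png',np.hstack(out))
s=read_state();print(R.from_rotvec(s['eef_rot']).as_matrix().round(3))
P=camera_params('wrist');T=np.eye(4);T[:3,:3]=R.from_rotvec(s['eef_rot']).as_matrix();T[:3,3]=s['position'];print(np.round(np.linalg.inv(T)@P['cam_to_world'],3),P['camera_matrix'])
E
```

```text
top
-56 29 -10.7 10.8
-48 26 -10.3 10.9
-40 20 -9.8 10.2
-32 23 -10.3 12.6
-24 28 -10.3 10.3
-16 26 -11.0 11.1
-8 26 -10.1 9.9
0 25 -11.6 11.0
8 24 -9.2 12.4
16 28 -11.0 11.1
24 27 -10.3 11.1
32 22 -9.8 11.8
40 26 -9.2 11.6
48 24 -9.3 11.5
56 27 -9.8 11.5
scene
-56 34 -13.7 12.7
-48 26 -12.3 12.0
-40 24 -8.2 11.3
-32 24 -7.7 12.1
-24 23 -10.3 11.8
-16 28 -10.3 11.6
-8 25 -12.2 11.8
0 26 -11.1 11.9
8 26 -11.3 11.8
16 24 -9.7 11.2
24 25 -13.9 12.7
32 25 -11.5 13.3
40 21 -4.7 12.9
48 26 -10.0 11.8
56 25 -7.4 12.3
[[-0.936  0.352  0.   ]
 [ 0.352  0.936  0.   ]
 [-0.     0.    -1.   ]]
[[-0.001 -0.954 -0.301  0.077]
 [ 1.    -0.001 -0.    -0.001]
 [-0.    -0.301  0.954 -0.143]
 [ 0.     0.     0.     1.   ]] [[344.81413542   0.         324.29556198]
 [  0.         344.81413542 196.14861687]
 [  0.           0.           1.        ]]
```

View pics/crop.png

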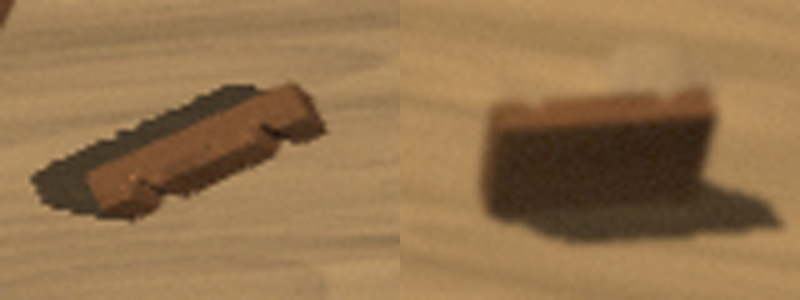

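Emit:
servo_tool:
  increments:
    - [0,0,0.113,0,0,0,1]
    - [0,0,0.113,0,0,0,1]
    - [0,0,0.113,0,0,0,1]
    - [0,0,0.113,0,0,0,1]
    - [0,0,0.113,0,0,0,1]
  grip_force: 60

```text
time_s: 1.52
position: [0.2025, 0.5382, 0.2314]
eef_rot: [-1.791, -2.581, -0.0]
force: [0.1, 0.1, -0.6]
finger_gap: 1.001
grasp_force: 0.0
```

Emit:
servo_tool:
  increments:
    - [0,0,0,-0.03,0.01,0.005,1]
    - [0,0,0,-0.055,0.016,0.01,1]
    - [0,0,0,-0.055,0.016,0.01,1]
    - [0,0,0,-0.055,0.016,0.01,1]
    - [0,0,0,-0.055,0.016,0.01,1]
    - [0,0,0,-0.055,0.016,0.01,1]
    - [0,0,0,-0.055,0.016,0.01,1]
    - [0,0,0,-0.055,0.016,0.01,1]
    - [0,0,0,-0.028,0.009,0.005,1]
    - [0,0,0,0,0,0,1]
    - [0,0,0,0,0,0,1]

```text
time_s: 2.9
position: [0.4122, 0.2629, 0.1715]
eef_rot: [-1.783, -2.586, -0.0]
force: [-0.3, 0.4, 0.1]
finger_gap: 0.998
grasp_force: 0.0
```

```bash
cat >> h.py <<'E'
def T():
    s=read_state();M=np.eye(4);M[:3,:3]=R.from_rotvec(s['eef_rot']).as_matrix();M[:3,3]=s['position'];return s,M
def rect(w,c,r,zl,zh):
    z=w[...,2];m=(np.hypot(w[...,0]-c[0],w[...,1]-c[1])<r)&(z>zl)&(z<zh);p=w[m]
    q,s,a=cv2.minAreaRect(p[:,:2].astype(np.float32)*1000);print(m.sum(),'z',np.median(p[:,2]).round(4),np.round(q,1),np.round(s,1),round(a,2));return p
E
python3 - <<'E'
from h import *
s,M=T();im,d,P=snap('wrist','w1.png');w=cloud(d,P);np.savez('w1',im=im,w=w)
print(s['time_s'],M.round(4),s['joint_positions'],s['force'])
p=rect(w,(.412,.262),.075,.058,.075)
E
```

```text
2.9 [[-3.556e-01  9.346e-01 -1.000e-04  4.122e-01]
 [ 9.346e-01  3.556e-01  4.000e-04  2.629e-01]
 [ 4.000e-04  1.000e-04 -1.000e+00  1.715e-01]
 [ 0.000e+00  0.000e+00  0.000e+00  1.000e+00]] [ 4.03219060e-01  1.75419316e-01 -2.83522779e-01  1.11176753e+00
  4.29807499e-04  1.61049064e+00] [-0.29868266  0.4312636   0.07924774]
4271 z 0.0655 [412.9 263.3] [ 21.5 120.3] 20.09
```

View pics/w1.png

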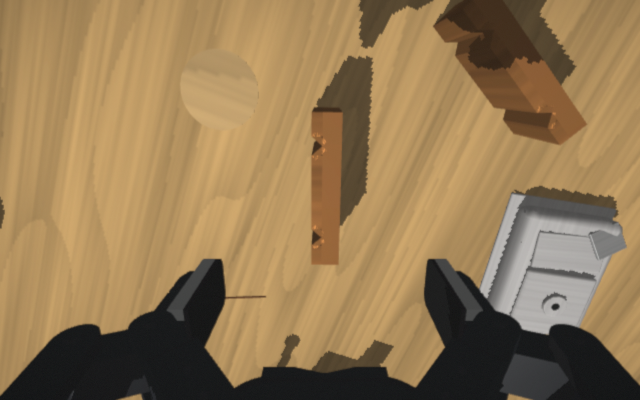

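Emit:
servo_tool:
  increments:
    - [0,0,0.008,0,0.001,0.03,1]
    - [0,0,0,0,0,0.04,1]
    - [0,0,0,0,0,0.04,1]
    - [0,0,0,0,0,0.04,1]
    - [0,0,0,0,0,0.024,1]
    - [0,0,0,0,0,0,1]
    - [0,0,0,0,0,0,0.5]
    - [0,0,0,0,0,0,0]
    - [0,0,0,0,0,0,0]
    - [0,0,0,0,0,0,0]
    - [0,0,0,0,0,0,0]
    - [0,0,0,0,0,0,0]
  grip_force: 60

```text
time_s: 4.45
position: [0.4137, 0.2631, 0.0416]
eef_rot: [1.799, 2.575, 0.002]
force: [-1.2, -0.9, 5.4]
finger_gap: 0.248
grasp_force: 59.5
```

Emit:
servo_tool:
  increments:
    - [0,0,0,0,0,0,0]
    - [0,0,0,0,0,0,0]
  grip_force: 80

```text
time_s: 4.7
position: [0.4136, 0.2631, 0.0416]
eef_rot: [1.799, 2.575, 0.002]
force: [-1.1, -0.3, 6.8]
finger_gap: 0.238
grasp_force: 78.5
```

Emit:
servo_tool:
  increments:
    - [0,0,0,0,0,-0.02,0]
    - [0,0,0,0,0,-0.04,0]
    - [0,0,0,0,0,-0.055,0]
    - [0,0,0,0,0,-0.055,0]
    - [0,0,0,0,0,-0.055,0]
    - [0,0,0,0,0,-0.042,0]
    - [0,0,0.0775,0,0,0,0]
    - [0,0,0.0775,0,0,0,0]
    - [0,0,0.0775,0,0,0,0]
    - [0,0,0,0,0,0,0]
    - [0,0,0,0,0,0,0]

```text
time_s: 6.08
position: [0.413, 0.2628, 0.2413]
eef_rot: [-2.216, -2.227, -0.0]
force: [-0.2, 0.1, -0.9]
finger_gap: 0.239
grasp_force: 78.3
```

```bash
python3 - <<'E'
from h import *
s,M=T();print(s['time_s'],M.round(4),s['force'],s['torque'],s['finger_gap'],s['grasp_force'],s['joint_positions'])
im,d,P=snap('scene');w=cloud(d,P)
rect(w,M[:2,3],.09,M[2,3]-.05,M[2,3]+.03)
D=np.load('top0.npz')['w']
# seat/jaw orientation from static views
for n in('top0','scene0'):
    w0=np.load(n+'.npz')['w'];z=w0[...,2]
    m=(z>.134)&(z<.146)&(abs(w0[...,1]+.078)<.046)&(w0[...,0]>.6)&(w0[...,0]<.63);p=w0[m]
    for b in np.arange(-.12,-.035,.012):
        k=(p[:,1]>=b)&(p[:,1]<b+.012)
        if k.any():print(n,round(b,3),k.sum(),p[k,0].min().round(4))
E
```

```text
6.075 [[-4.600e-03  1.000e+00  0.000e+00  4.130e-01]
 [ 1.000e+00  4.600e-03  1.000e-04  2.628e-01]
 [ 1.000e-04  0.000e+00 -1.000e+00  2.413e-01]
 [ 0.000e+00  0.000e+00  0.000e+00  1.000e+00]] [-0.23973377  0.11667917 -0.89216789] [-0.02970203 -0.00249607 -0.05129711] 0.23914901775672254 78.3466386795044 [ 4.02489864e-01  1.44595609e-01 -1.46575279e-01  1.27956231e+00
  5.34953839e-05  1.96866425e+00]
1351 z 0.2408 [419.4 262.3] [ 38. 120.] 1.48
top0 -0.12 30 0.6113
top0 -0.108 27 0.6117
top0 -0.096 33 0.6125
top0 -0.084 29 0.6127
top0 -0.072 31 0.6124
top0 -0.06 30 0.6114
top0 -0.048 28 0.6113
top0 -0.036 9 0.6124
scene0 -0.12 26 0.61
scene0 -0.108 27 0.6129
scene0 -0.096 27 0.6112
scene0 -0.084 25 0.6124
scene0 -0.072 25 0.6107
scene0 -0.06 28 0.6109
scene0 -0.048 27 0.6132
scene0 -0.036 9 0.6126
```

Emit:
servo_tool:
  increments:
    - [0,0,0,-0.02,0.01,0,0]
    - [0,0,0,-0.045,0.022,0,0]
    - [0,0,0,-0.05,0.025,0,0]
    - [0,0,0,-0.05,0.025,0,0]
    - [0,0,0,-0.05,0.025,0,0]
    - [0,0,0,-0.05,0.025,0,0]
    - [0,0,0,-0.05,0.025,0,0]
    - [0,0,0,-0.05,0.025,0,0]
    - [0,0,0,-0.05,0.025,0,0]
    - [0,0,0,-0.025,0.01,0,0]
    - [0,0,0,-0.015,0.006,0,0]
    - [0,0,0,0,0,0,0]

```text
time_s: 7.62
position: [0.5811, -0.0781, 0.2409]
eef_rot: [-2.218, -2.224, 0.0]
force: [0.3, 0.1, -2.4]
finger_gap: 0.243
grasp_force: 78.4
```

```bash
python3 - <<'E'
from h import *
im,d,P=snap('scene','s2.png');w=cloud(d,P);np.savez('s2',im=im,w=w)
s,M=T();print(s['time_s'],M.round(4),s['force'],s['torque'],s['joint_positions'])
im2,d2,P2=snap('wrist','w2.png');w2=cloud(d2,P2);np.savez('w2',im=im2,w=w2)
cv2.imwrite('pics/both2.png',np.vstack([cv2.resize(im[100:300,120:440,::-1],(480,300)),cv2.resize(im2[...,::-1],(480,300))]))
E
```

```text
7.675 [[-3.100e-03  1.000e+00 -5.000e-04  5.809e-01]
 [ 1.000e+00  3.100e-03  6.000e-04 -7.740e-02]
 [ 6.000e-04 -5.000e-04 -1.000e+00  2.410e-01]
 [ 0.000e+00  0.000e+00  0.000e+00  1.000e+00]] [-0.25779914 -0.12788671 -1.50227995] [ 0.01780711  0.01610677 -0.03530446] [-2.69631371e-01  3.33332874e-01  9.79435895e-02  1.33607268e+00
  4.85298245e-04  1.29801879e+00]
```

View pics/both2.png

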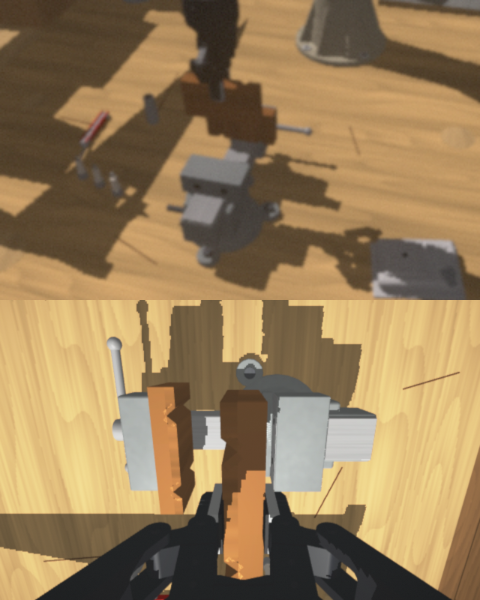

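```bash
cat >> h.py <<'E'
def plane(p):
    c=np.median(p,0)
    for _ in range(4):
        n=np.linalg.svd(p-c,full_matrices=False)[2][2]; r=(p-c)@n; k=abs(r-np.median(r))<.003; p=p[k]; c=p.mean(0)
    return len(p),c.round(4),(n*np.sign(n[np.argmax(abs(n))])).round(4)
E
python3 - <<'E'
from h import *
w=np.load('s2.npz')['w'];v=np.load('w2.npz')['w']
box=lambda w,a,b:w[((w>a)&(w<b)).all(-1)]
p=box(w,[.585,-.135,.203],[.6,-.02,.262]);print('back(scene)',plane(p), 'y',np.percentile(p[:,1],[1,99]).round(4))
for c,w_ in(('scene',w),('wrist',v)):
    p=box(w_,[.56,-.15,.258],[.60,.0,.275]);q=p[abs(p[:,1]+.078)>.03]
    print(c,'top z',len(p),np.median(p[:,2]).round(4),'y',p[:,1].min().round(4),p[:,1].max().round(4),'x',np.percentile(q[:,0],[1,99]).round(4))
    print(' bottom z', box(w_,[.56,-.15,.18],[.60,.0,.275])[:,2].min().round(4))
p=box(v,[.6,-.15,.13],[.68,.0,.147])
q=cv2.minAreaRect(p[:,:2].astype(np.float32)*1000);print('jaw top wrist',len(p),np.median(p[:,2]).round(4),q,p.min(0).round(4),p.max(0).round(4))
p=box(v,[.48,-.15,.157],[.54,.0,.175])
q=cv2.minAreaRect(p[:,:2].astype(np.float32)*1000);print('slid wrist',len(p),np.median(p[:,2]).round(4),q)
p=box(v,[.59,-.15,.09],[.613,0,.11]);print('ledge',len(p),np.median(p,0) if len(p) else '')
# cheek back/front edges vs y (wrist)
p=box(v,[.56,-.15,.260],[.60,.0,.272])
for b in np.arange(-.14,-.01,.01):
    k=(p[:,1]>=b)&(p[:,1]<b+.01)
    if k.any():print(round(b,3),k.sum(),p[k,0].min().round(4),p[k,0].max().round(4),np.median(p[k,2]).round(4))
E
```

```text
back(scene) (869, array([ 0.5909, -0.076 ,  0.2315]), array([ 1.    ,  0.0025, -0.0072])) y [-0.1337 -0.0206]
scene top z 366 0.266 y -0.1398 -0.0175 x [0.5698 0.5936]
 bottom z 0.2009
wrist top z 14162 0.2649 y -0.1203 -0.0167 x [0.5699 0.5914]
 bottom z 0.2013
jaw top wrist 8795 0.1385 ((637.2616577148438, -77.71588134765625), (50.689796447753906, 99.93632507324219), 0.2534053921699524) [ 0.612  -0.1277  0.13  ] [ 0.6628 -0.0278  0.1412]
slid wrist 5940 0.1655 ((511.5316467285156, -78.06336975097656), (120.4709243774414, 23.007143020629883), 89.84832763671875)
ledge 944 [ 0.60986877 -0.06914794  0.10065407]
-0.12 634 0.5698 0.5917 0.2647
-0.11 973 0.5699 0.5916 0.2648
-0.1 1071 0.5696 0.5917 0.2648
-0.09 1140 0.5703 0.591 0.2649
-0.08 1408 0.56 0.6 0.265
-0.07 1829 0.5637 0.5974 0.265
-0.06 1411 0.5697 0.5916 0.2649
-0.05 1348 0.5696 0.5916 0.2648
-0.04 1475 0.5696 0.5917 0.2649
-0.03 1754 0.5694 0.5916 0.2649
-0.02 685 0.5694 0.5914 0.2648
```

Emit:
servo_tool:
  increments:
    - [0,0,0,0,0.006,0,0]
    - [0,0,0,0,0.005,0.01,0]
    - [0,0,0,0,0,0.02,0]
    - [0,0,0,0,0,0.025,0]
    - [0,0,0,0,0,0.025,0]
    - [0,0,0,0,0,0.02,0]
    - [0,0,0,0,0,0.01,0]
    - [0,0,0,0,0,0.008,0]
    - [0,0,0,0,0,0.004,0]
    - [0,0,0,0,0,0,0]
    - [0,0,0,0,0,0,0]

```text
time_s: 9.1
position: [0.5899, -0.078, 0.15]
eef_rot: [2.218, 2.224, 0.001]
force: [-0.2, -0.1, -1.5]
finger_gap: 0.238
grasp_force: 78.5
```

Emit:
servo_tool:
  increments:
    - [0,0,0,0,0,0.003,0]
    - [0,0,0,0,0,0.003,0]
    - [0,0,0,0,0,0.002,0]
    - [0,0,0,0,0,0,0]
    - [0,0,0,0,0,0,0]

```text
time_s: 9.72
position: [0.5896, -0.0779, 0.1436]
eef_rot: [2.218, 2.224, 0.0]
force: [0.2, -0.2, -1.2]
finger_gap: 0.24
grasp_force: 78.5
```

```bash
python3 - <<'E'
from h import *
s,M=T();print(s['time_s'],M.round(4),s['force'],s['torque'])
im,d,P=snap('wrist');v=cloud(d,P);im,d,P=snap('scene');w=cloud(d,P)
box=lambda w,a,b:w[((w>a)&(w<b)).all(-1)]
for p in(box(v,[.57,-.15,.155],[.612,.0,.18]),box(w,[.57,-.15,.155],[.612,.0,.18])):
    q=p[abs(p[:,1]+.078)>.03];print(len(q),np.median(q[:,2]),np.percentile(q[:,0],[1,99]),q[:,1].min(),q[:,1].max())
E
```

```text
9.725 [[-2.700e-03  1.000e+00  1.000e-04  5.896e-01]
 [ 1.000e+00  2.700e-03  1.000e-04 -7.790e-02]
 [ 1.000e-04  1.000e-04 -1.000e+00  1.436e-01]
 [ 0.000e+00  0.000e+00  0.000e+00  1.000e+00]] [ 0.15527135 -0.19171105 -1.23537903] [-0.01566724  0.01864688  0.00703717]
6053 0.16731598341221746 [0.57859705 0.60005404] -0.12118408738784363 -0.017199992678373965
236 0.1679359555931001 [0.57896656 0.60173212] -0.13822478362493118 -0.017304059183976928
```

Emit:
servo_tool:
  increments:
    - [0,0,0,0,0,0.001,0]
    - [0,0,0,0,0,0.001,0]
    - [0,0,0,0,0,0,0]

```text
time_s: 10.2
position: [0.5895, -0.0779, 0.1419]
eef_rot: [-2.218, -2.224, -0.0]
force: [0.9, -0.6, -2.5]
finger_gap: 0.239
grasp_force: 78.5
```

Emit:
servo_tool:
  increments:
    - [0,0,0,0,0,0.0005,0]
    - [0,0,0,0,0,0,0]

```text
time_s: 10.45
position: [0.5896, -0.0779, 0.1417]
eef_rot: [-2.218, -2.224, -0.0]
force: [-0.9, 0.2, -1.5]
finger_gap: 0.242
grasp_force: 78.5
```

Emit:
servo_tool:
  increments:
    - [0,0,0,0,0,0.0005,0]
    - [0,0,0,0,0,0,0]

```text
time_s: 10.7
position: [0.5896, -0.0779, 0.1413]
eef_rot: [-2.218, -2.224, -0.0]
force: [-0.4, -0.3, -2.0]
finger_gap: 0.242
grasp_force: 78.5
```

Emit:
servo_tool:
  increments:
    - [0,0,0,0,0,0.0005,0]
    - [0,0,0,0,0,0,0]

```text
time_s: 10.95
position: [0.5896, -0.0779, 0.1409]
eef_rot: [-2.218, -2.224, -0.0]
force: [-0.4, 0.7, -1.3]
finger_gap: 0.241
grasp_force: 78.5
```

Emit:
servo_tool:
  increments:
    - [0,0,0,0,0.003,0,0]
    - [0,0,0,0,0.003,0,0]
    - [0,0,0,0,0.003,0,0]
    - [0,0,0,0,0.002,0,0]
    - [0,0,0,0,0,0,0]
    - [0,0,0,0,0,0,0]

```text
time_s: 11.7
position: [0.5913, -0.0774, 0.139]
eef_rot: [-2.212, -2.217, 0.014]
force: [-14.6, -1.7, 3.2]
finger_gap: 0.24
grasp_force: 79.6
```

Emit:
servo_tool:
  increments:
    - [0,0,0,0,-0.006,0,0]
    - [0,0,0,0,-0.006,0,0]
    - [0,0,0,0,0,-0.005,0]
    - [0,0,0,0,0,0,0]
    - [0,0,0,0,0,0,0]

```text
time_s: 12.32
position: [0.5894, -0.0779, 0.145]
eef_rot: [2.218, 2.224, 0.001]
force: [0.0, 0.4, -1.4]
finger_gap: 0.238
grasp_force: 78.9
```

```bash
python3 - <<'E'
from h import *
s,M=T();print(s['time_s'],M.round(4),s['force'],s['torque'])
im,d,P=snap('wrist');v=cloud(d,P);im,d,P=snap('scene');w=cloud(d,P)
box=lambda w,a,b:w[((w>a)&(w<b)).all(-1)]
for p in(box(v,[.57,-.15,.155],[.612,.0,.18]),box(w,[.57,-.15,.155],[.612,.0,.18])):
    q=p[abs(p[:,1]+.078)>.03];print(len(q),np.median(q[:,2]),np.percentile(q[:,0],[1,99]),q[:,1].min(),q[:,1].max(),plane(q))
p=box(w,[.590,-.14,.142],[.606,-.015,.165]);print('back',plane(p))
E
```

```text
12.325 [[-2.900e-03  1.000e+00  1.100e-03  5.894e-01]
 [ 1.000e+00  2.900e-03 -2.000e-04 -7.790e-02]
 [-2.000e-04  1.100e-03 -1.000e+00  1.450e-01]
 [ 0.000e+00  0.000e+00  0.000e+00  1.000e+00]] [ 0.03378134  0.40474639 -1.37533205] [0.02554177 0.01659771 0.03126856]
6098 0.16877328791607576 [0.5783799  0.59983593] -0.12142456197309291 -0.017272500958577856 (5631, array([ 0.5898, -0.0432,  0.1688]), array([-5.0e-04, -1.3e-03,  1.0e+00]))
245 0.16887786540375094 [0.57831444 0.60119598] -0.1381168777545032 -0.017641729388778005 (108, array([ 0.5919, -0.0618,  0.1687]), array([ 0.3566, -0.0222,  0.934 ]))
back (270, array([ 0.5991, -0.0766,  0.1536]), array([1.0e+00, 2.7e-03, 6.0e-04]))
```

Emit:
servo_tool:
  increments:
    - [0,0,0,0,0.003,0,0]
    - [0,0,0,0,0.003,0,0]
    - [0,0,0,0,0.003,0,0]
    - [0,0,0,0,0.002,0,0]
    - [0,0,0,0,0,0.002,0]
    - [0,0,0,0,0,0.001,0]
    - [0,0,0,0,0,0,0]

```text
time_s: 13.3
position: [0.5969, -0.0778, 0.1423]
eef_rot: [-2.218, -2.224, 0.0]
force: [-0.1, -0.7, -1.1]
finger_gap: 0.243
grasp_force: 78.9
```

Emit:
servo_tool:
  increments:
    - [0,0,0,0,0,0.001,0]
    - [0,0,0,0,0,0,0]

```text
time_s: 13.55
position: [0.5971, -0.0779, 0.1417]
eef_rot: [2.218, 2.224, 0.0]
force: [-0.6, -0.8, -1.6]
finger_gap: 0.239
grasp_force: 79.2
```

Emit:
servo_tool:
  increments:
    - [0,0,0,0,0,0.0005,0]
    - [0,0,0,0,0,0,0]

```text
time_s: 13.8
position: [0.5971, -0.0779, 0.1417]
eef_rot: [2.218, 2.224, 0.0]
force: [-1.6, 0.3, 2.6]
finger_gap: 0.238
grasp_force: 79.3
```

Emit:
servo_tool:
  increments:
    - [0,0,0,0,0,-0.0004,0]
    - [0,0,0,0,0.0015,0,0]
    - [0,0,0,0,0.0015,0,0]
    - [0,0,0,0,0.0015,0,0]
    - [0,0,0,0,0.0015,0,0]
    - [0,0,0,0,0,0,0]
    - [0,0,0,0,0,0,0]

```text
time_s: 14.68
position: [0.6018, -0.0779, 0.1417]
eef_rot: [2.218, 2.224, 0.001]
force: [-0.3, -0.3, 2.6]
finger_gap: 0.236
grasp_force: 79.3
```

Emit:
servo_tool:
  increments:
    - [0,0,0,0,0.001,0,0]
    - [0,0,0,0,0,0,0]
    - [0,0,0,0,0,0,0]

```text
time_s: 15.05
position: [0.602, -0.0779, 0.1417]
eef_rot: [-2.218, -2.224, 0.0]
force: [-2.6, -0.1, 4.2]
finger_gap: 0.24
grasp_force: 79.6
```

Emit:
servo_tool:
  increments:
    - [0,0,0,0,0.001,-0.0006,0]
    - [0,0,0,0,0.001,0,0]
    - [0,0,0,0,0,0,0]
    - [0,0,0,0,0,0,0]

```text
time_s: 15.55
position: [0.6021, -0.0779, 0.1417]
eef_rot: [-2.217, -2.222, 0.004]
force: [-7.1, -1.2, 5.9]
finger_gap: 0.241
grasp_force: 79.9
```

Emit:
servo_tool:
  increments:
    - [0,0,0,0,0.001,0,0]
    - [0,0,0,0,0,0,0]
    - [0,0,0,0,0,0,0]

```text
time_s: 15.92
position: [0.6021, -0.0778, 0.1417]
eef_rot: [-2.217, -2.222, 0.005]
force: [-9.2, -1.1, 6.8]
finger_gap: 0.245
grasp_force: 80.1
```

Emit:
servo_tool:
  increments:
    - [0,0,0,0,0,-0.001,0]
    - [0,0,0,0,0,-0.001,0]
    - [0,0,0,0,0,0,0]
    - [0,0,0,0,0,0,0]

```text
time_s: 16.42
position: [0.6021, -0.0778, 0.1418]
eef_rot: [-2.216, -2.221, 0.006]
force: [-5.9, -0.9, -0.8]
finger_gap: 0.238
grasp_force: 78.9
```

```bash
python3 - <<'E'
from h import *
s,M=T();print(s['time_s'],M.round(4),s['force'],s['torque'])
im,d,P=snap('wrist','w3.png');v=cloud(d,P);im2,d,P=snap('scene');w=cloud(d,P)
box=lambda w,a,b:w[((w>a)&(w<b)).all(-1)]
for p in(box(v,[.57,-.15,.155],[.63,.0,.18]),box(w,[.57,-.15,.155],[.63,.0,.18])):
    q=p[abs(p[:,1]+.078)>.03];print(len(q),np.median(q[:,2]),np.percentile(q[:,0],[1,99]),q[:,1].min(),q[:,1].max(),plane(q))
p=box(w,[.604,-.14,.144],[.620,-.015,.163]);print('back',plane(p))
cv2.imwrite('pics/both3.png',np.vstack([cv2.resize(im2[100:300,120:440,::-1],(480,300)),cv2.resize(im[...,::-1],(480,300))]))
E
```

```text
16.425 [[-2.300e-03  1.000e+00 -5.800e-03  6.021e-01]
 [ 1.000e+00  2.300e-03  4.000e-04 -7.780e-02]
 [ 4.000e-04 -5.800e-03 -1.000e+00  1.418e-01]
 [ 0.000e+00  0.000e+00  0.000e+00  1.000e+00]] [-5.93620386 -0.87980779 -0.78969785] [-0.29247591  1.2747661  -0.11288238]
5998 0.16553418664487754 [0.59132659 0.6127902 ] -0.12083573149048567 -0.017189680534622484 (5635, array([ 0.6027, -0.043 ,  0.1656]), array([ 0.0015, -0.0018,  1.    ]))
221 0.16616994561836107 [0.58987466 0.61425496] -0.1381585502323927 -0.01750428758001693 (129, array([ 0.6046, -0.0618,  0.1666]), array([ 0.1302, -0.0072,  0.9915]))
back (230, array([ 0.6121, -0.0765,  0.1535]), array([1.0e+00, 2.1e-03, 7.0e-04]))
```

View pics/both3.png

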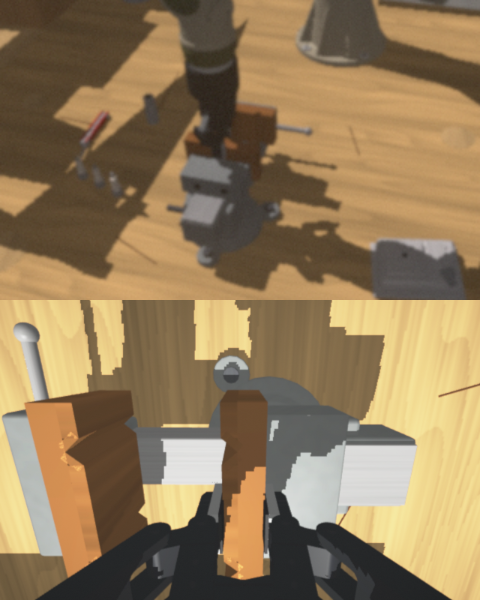

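Emit:
servo_tool:
  increments:
    - [0,0,0,0,0.001,0,0]
    - [0,0,0,0,0.001,0,0]
    - [0,0,0,0,0,0,0]
    - [0,0,0,0,0,0,0]

```text
time_s: 17.02
position: [0.6022, -0.0778, 0.1418]
eef_rot: [-2.215, -2.219, 0.009]
force: [-9.7, -1.4, 3.0]
finger_gap: 0.239
grasp_force: 79.5
```

Emit:
servo_tool:
  increments:
    - [0,0,0,0,0,0,0]
    - [0,0,0,0,0,0,0]
    - [0,0,0,0,0,0,0]
    - [0,0,0,0,0,0,0]

```text
time_s: 17.52
position: [0.6022, -0.0778, 0.1418]
eef_rot: [-2.215, -2.219, 0.009]
force: [-10.3, -1.7, 2.3]
finger_gap: 0.238
grasp_force: 79.5
```

Steady at about 10 N; I'll hold it for over two seconds, then check.

Emit:
servo_tool:
  increments:
    - [0,0,0,0,0,0,0]
    - [0,0,0,0,0,0,0]
    - [0,0,0,0,0,0,0]
    - [0,0,0,0,0,0,0]
    - [0,0,0,0,0,0,0]
    - [0,0,0,0,0,0,0]
    - [0,0,0,0,0,0,0]
    - [0,0,0,0,0,0,0]
    - [0,0,0,0,0,0,0]
    - [0,0,0,0,0,0,0]

```text
time_s: 18.77
position: [0.6022, -0.0778, 0.1418]
eef_rot: [-2.215, -2.219, 0.009]
force: [-9.8, -0.6, 1.9]
finger_gap: 0.24
grasp_force: 79.5
```

Emit:
servo_tool:
  increments:
    - [0,0,0,0,0,0,0]
    - [0,0,0,0,0,0,0]
    - [0,0,0,0,0,0,0]
    - [0,0,0,0,0,0,0]
    - [0,0,0,0,0,0,0]
    - [0,0,0,0,0,0,0]
    - [0,0,0,0,0,0,0]
    - [0,0,0,0,0,0,0]
    - [0,0,0,0,0,0,0]
    - [0,0,0,0,0,0,0]

```text
time_s: 20.02
position: [0.6022, -0.0778, 0.1418]
eef_rot: [-2.215, -2.219, 0.009]
force: [-10.4, -1.1, 1.9]
finger_gap: 0.241
grasp_force: 79.5
```

```bash
python3 - <<'E'
from h import *
f=[]
for i in range(4):
    im,d,P=snap('wrist');f.append(read_state()['force'])
v=cloud(d,P);im,d,P=snap('scene');w=cloud(d,P)
box=lambda w,a,b:w[((w>a)&(w<b)).all(-1)]
p=box(v,[.57,-.15,.155],[.63,.0,.18]);q=p[abs(p[:,1]+.078)>.03];print(plane(q),q[:,1].max(),np.percentile(q[:,0],[1,99]))
print('back',plane(box(w,[.604,-.14,.144],[.620,-.015,.163])))
print(np.round(f,1),read_state()['time_s'])
E
```

```text
(5634, array([ 0.6028, -0.0429,  0.1656]), array([ 0.0096, -0.0014,  1.    ])) -0.017074336801011076 [0.5914055 0.6128824]
back (226, array([ 0.6122, -0.0749,  0.1536]), array([ 0.9999,  0.0036, -0.0147]))
[[ -9.7  -2.2   2.4]
 [-10.4  -0.9   1.2]
 [-10.1  -1.6   2. ]
 [-10.6  -1.6   1.6]] 20.275
```

```bash
python3 -c "
from plant import *
print(job_done())"
```

```text
the job is handed in; nothing more can be done
None
```

The cheek is seated on the fixed jaw, upright and centred, with the grooved face to the gap, still gripped and pressed at about 10 N; on the way in it bumped the ledge's front edge once (about 15 N), and I raised it and brought it in again.

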